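Clamp the stud to the plate and hold the square in the corner

TASK

In the assembly jig, slide the jaw shut on the end of the loose stud until the stud is butted firmly against the plate. Then take the carpenter's square and, with it lying flat on the jig board, press its outer corner into the inside corner of plate and stud until one arm bears along the plate, the other bears along the stud, and the stud is backed up straight against its stop. Finish while still gripping the square and pressing it firmly against both plate and stud, and leave the other things on the bench where they are.

Things in the scene. Friction and masses are not known exactly. Their poses are not given: they have to be found in the camera images.
- jig: Fixed plywood board 12 mm thick. Origin: inside corner of the finished joint, at bench level. Plate's face is its plane x = 0 (plate on +x side), seated stud's face its plane y = 0 (stud on +y side). The square goes in the quadrant x < 0, y < 0: free board to x -190, y -200 mm. Wooden stop strip for the stud's back: face at y = 45, x -180 to -15, 28 mm high.
- plate: Pine plate fixed to the jig, 45 mm wide (jig x 0 to 45), 240 mm long (jig y -195 to +45), its top 52 mm above the bench. Same origin and axes as the jig.
- stud: Loose pine stud 180 mm long (own x), 45 wide (y), 40 high, 0.14-0.24 kg, on the board between jaw and plate. Origin: centre of underside; own +x points to the plate. Starts with its foot 9 to 26 mm short of the plate, its back 2 to 10 mm off the stop, up to 1.7 degrees askew. Seated: jig x = -90, y = 22.5 mm.
- stud_foot (a point): Centre of the stud's end face towards the plate (half its height); at jig x = 0 when butted.
- jaw (a joint): Travel of the sliding jaw (m) along the jig's +x, to the plate; 0 = fully open. Starts at 0 to 0.01, bears on the butted stud at 0.045, end stop 0.055. About 3 N of drag; stays where it is left.
- jaw_handle (a point): Top centre of the jaw's upright wooden handle, 106 mm above the bench: 14 mm along jig x, 28 mm along jig y, standing 54 mm clear of the dark steel jaw block (block top 50 mm, stud top 52 mm above the bench). The jaw's working face is 14 mm ahead (jig +x) of this point. Jig y = 22.5 mm.
- square: Aluminium square lying flat, 0.26-0.44 kg, 16 mm thick: two arms 150 mm long (outside), 25 wide, and a diagonal brace 16 wide to grip. Origin: under the brace's middle. Outer corner at own x = y = +70 mm; one arm runs from it to -x (bears on the stud), one to -y (bears on the plate); brace along x = -y, 55 mm free between it and the inner corner. Smooth arms. In place its axes match the jig's.
- square_corner (a point): Outer corner of the square, at half its thickness.
- offcut: Loose 70 mm hardwood offcut on the jig board beyond the plate; leave it.
- screwdriver: Loose screwdriver near the right of the robot; leave it.
- pulley_block: Oval wooden pulley block, 82 mm tall, at the far side; leave it.
- glue: White glue bottle, 170 mm tall, on the left; leave it.
- tin: Paint tin, 110 mm tall, far left; leave it.
- mallet: Hammer lying left of the robot; leave it.

How it is judged:
On the way, in this order (a step that is already met when the one before it is completed fails the run):
1. the jaw is shut on the stud and presses it against the plate (more than 2 N at both ends) (x of stud_foot in the frame of jig above -0.003 m and contact force between jaw and stud above 2 N and contact force between stud and plate above 2 N), for 0.1 s.
2. the square, flat on the board, is pressed into the corner against both plate and stud (contact force between square and plate above 1 N and contact force between square and stud above 1 N and x of square_corner in the frame of jig above -0.004 m and horizontal distance between square_corner and jig below 0.007 m and angle between the x axis of each of square, stud and the x axis of jig, either way round below 0.03 rad and y of stud in the frame of jig above 0.0185 m and angle between square's own z axis and vertical below 0.06 rad and height (world z) of square below 0.018 m and contact force between the fingers and square above 2 N and x of stud_foot in the frame of jig above -0.003 m), for 0.2 s.
At the end, for the whole second after the job is handed in: Fingers hold the square flat on the board, pressing plate and stud with over 1 N each; its outer corner within 7 mm of the jig corner and 4 mm of the plate; square and stud within 1.7 deg of the jig; stud within 4 mm of its stop, foot within 3 mm of the plate; jaw past 41 mm (all of step 2 and value of joint jaw above 0.041 m); the arm keeps its last pose, push and grip.
It fails at once if another thing on the bench is shifted by more than 30 mm (distance of any of offcut, screwdriver, pulley_block, glue, tin, mallet from where it was at the start of the episode above 0.03 m).
It also fails if it takes over 64 s, if anything falls off the work surface, if the arm or the gripper's body presses on something with over 40 N, if the wrist force passes 120 N, or if a joint passes its speed limit or range.

ROBOT

A 6-joint arm with a two-finger parallel gripper is mounted at the origin on the work surface. World frame = base frame: x ahead of the robot, y to its left, z up, the work surface at z = 0. Lengths are in m, angles in rad, forces in N, time in s.
With the tool pointing down it reaches from about 0.375 to 0.975 m from the base axis. Payload 3.8 kg.
Tool frame: the origin (TCP) lies on the centre line of the jaws, within the pads' length; the fingertips stand 25 mm ahead of it and the grasp point (between the pads) lies 6 mm ahead of it (arm.finger_overhang is the distance from the TCP to the fingertips, in m); z points along the fingers, y is the line along which they close (so a half turn about z gives the same grasp; the last joint's range is limited). The gripper opens to 85 mm and grips with 20 to 120 N. Pads are 22 mm wide; open, the fingers measure 114 mm over their backs; the gripper's body (76 mm by 85 mm) begins 54 mm behind the grasp point. The pads swing forward as they close: fully open they stand 13 mm farther back than shut.
Start: joints at [1.208, 0.264, 1.604, -0, 1.274, -0.037], TCP at [0.216, 0.639, 0.256] pointing down, gripper open.
Joint ranges: [-2.63, 2.63], [-0.94, 2.18], [0.31, 2.57], [-1.31, 4.45], [0, 2.66], [-2.55, 2.55]. Speed limits (rad/s): [2.57, 2.57, 3.14, 3.14, 3.14, 3.14].

INTERFACE

Orientations are given as [roll, pitch, yaw] about the fixed x, y, z axes, in that order (R = Rz(yaw) Ry(pitch) Rx(roll)).
In Python, from rig import arm gives the robot as it stands.
- The arm moves only by the tool advance, called by a JSON object that holds its "op" and its "data". Schema: {"type":"object","properties":{"offsets":{"type":"array","items":{"type":"object","properties":{"d":{"type":"array","items":{"type":"number"},"minItems":3,"maxItems":3},"turn_vec":{"type":"array","items":{"type":"number"},"minItems":3,"maxItems":3},"jaw":{"type":"number"}},"additionalProperties":false,"required":["jaw"]},"minItems":1,"maxItems":5},"grip_n":{"type":"number"},"only":{"type":"string"},"quiet":{"type":"boolean"},"lines":{"type":"string"}},"required":["offsets"],"additionalProperties":false}. offsets is a list of rows, 1 to 5 of them, each an object with the fields d (a list: dx, dy, dz in m), turn_vec (a list: a rotation vector rx, ry, rz in rad), jaw (the finger opening in m); a field left out counts as zero (the opening has to be given); each row is the pose to reach, as a shift and turn from the pose commanded when the call began, along the tool's axes at that moment; what a row does not reach only later rows make up. A row lasts 1/12 s, in which the tool goes at most 0.0417 m and 0.125 rad, less where a joint would pass 70% of its speed; a pose out of reach is approached as far as the arm can. The fingers move at their own pace and stop on an object; grip_n is the grip in N (left out, the last holds). Time passes only in rows, so rows that do not move let the fingers close. The tool returns the time, the measured TCP pose, the force, the opening and the grip force at its end. only (a regular expression) keeps the lines of the reply that match it, lines (a string "A,B") keeps lines A to B, and quiet returns only ok. Input that does not fit is refused with a message, and nothing moves.
- arm.get_state(): the state, without advancing time (a new reading comes with each control period).
- arm.camera(name): name is "side" or "top" or "wrist"; returns a dict with "image" (400x640x3 uint8, red, green, blue), "intrinsics" (3x3 intrinsics, pixels), "k1" (the pictures are not rectified: a ray, as slopes to the right and down, at radius r is drawn at 1 + k1 r^2 times it, then the intrinsics apply), "rvec" (rotation vector, rad) and "tvec" (3), from world to camera coordinates, as OpenCV has them. Camera axes: x right, y down, z forward; pixel columns grow to the right and rows downward; lengths in m; the calibration is good to about 2 mm. A picture is of the moment at which its call begins. There is no depth.
- arm.close_job(): hands the job in; it is judged then, once.
The state is a dict: "clock": time; "joint_positions": joint angles; "qd": joint speeds; "effort": joint torques, N m; "tool_pos": TCP position; "orientation": TCP orientation; "wrist_force": force on the tool from outside, world axes, zero at the start; "torque": the same for the moment, N m; "finger_gap": finger opening in m; "grasp_force": force on a finger pad.
Only numpy, scipy, OpenCV 4.12 (cv2) and the standard library are available. Lean on these libraries where they do the work, as an engineer would, in place of code of your own. Each camera call takes 0.05 s, during which the arm holds its last target. There are 200 camera calls.

## Working session

There is one attempt and no reset: what is moved stays moved. The work goes in short steps, Python scripts to look and compute and a tool call to move; the robot and the scene stay as the last step left them, time stands still between calls to the robot, and variables do not carry over. Pictures are saved under pics/ and viewed, at most 10 in all, crops included, and the job is handed in when it is done.

```bash
ls; mkdir -p pics; cat > h.py <<'E'
import numpy as np, cv2
from rig import arm
def cam(n):
    c=arm.camera(n); return c
def ray(c,uv):
    K=np.array(c["intrinsics"]);k=c["k1"]
    d=(np.array(uv,float)-K[[0,1],2])/K[[0,1],[0,1]]
    u=cv2.undistortPoints(np.array([[uv]],float),K,np.array([k,0,0,0,0.]))[0,0]
    R=cv2.Rodrigues(np.array(c["rvec"],float))[0];t=np.array(c["tvec"],float).ravel()
    return -R.T@t, R.T@np.array([u[0],u[1],1])
def onz(c,uv,z):
    o,d=ray(c,uv);return o+d*(z-o[2])/d[2]
def proj(c,P):
    return cv2.projectPoints(np.array(P,float).reshape(-1,3),np.array(c["rvec"],float),np.array(c["tvec"],float),np.array(c["intrinsics"]),np.array([c["k1"],0,0,0,0.]))[0][:,0]
E
python3 - <<'E'
from h import *
import pickle
for n in("top","side"):
    c=cam(n);pickle.dump(c,open(n+".pkl","wb"));cv2.imwrite(f"pics/{n}0.png",c["image"][:,:,::-1])
    print(n,c["intrinsics"],c["k1"],ray(c,(320,200)))
print(arm.get_state())
E
```

```text
pics
rig.py
top [[498.29992119   0.         321.5021258 ]
 [  0.         498.29992119 197.71089309]
 [  0.           0.           1.        ]] 0.02495501467325335 (array([0.3617287 , 0.11104658, 1.45090018]), array([ 0.09586275,  0.00705236, -0.99538474]))
side [[513.91363314   0.         311.16336956]
 [  0.         513.91363314 202.39675668]
 [  0.           0.           1.        ]] -0.09391449807946917 (array([-0.52740384,  1.06721762,  1.10706343]), array([ 0.59738512, -0.56610041, -0.56831222]))
{'clock': 0.1, 'joint_positions': array([ 1.20811405e+00,  2.64710273e-01,  1.60521860e+00,  2.11865677e-05,
        1.27368456e+00, -3.68940633e-02]), 'qd': array([ 0.00024426,  0.00027383, -0.00340705,  0.00047837, -0.00050884,
       -0.00094227]), 'effort': array([ 2.56615131e-04, -5.16707540e+01, -3.68594384e+01, -6.04589513e-05,
        6.25133471e-03, -7.46045913e-06]), 'tool_pos': array([0.21581851, 0.63894142, 0.25507476]), 'orientation': array([-3.13957399e+00, -9.47698648e-05,  2.81579813e+00]), 'wrist_force': array([-0.34063356,  0.77665818, -0.20360167]), 'torque': array([-0.00631121, -0.04096045, -0.06773806]), 'grasp_force': 0.0, 'finger_gap': 0.08546892752231194}
```

View pics/top0.png

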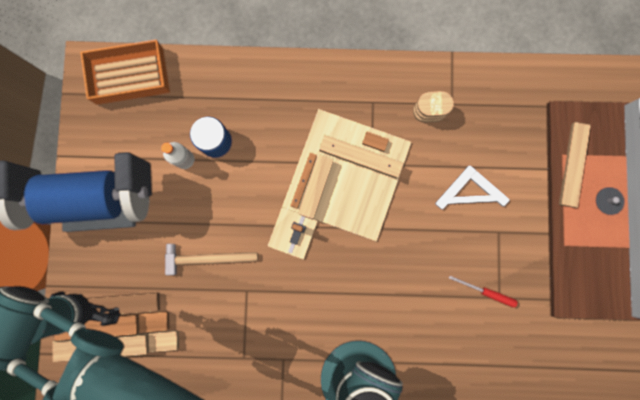

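View pics/side0.png

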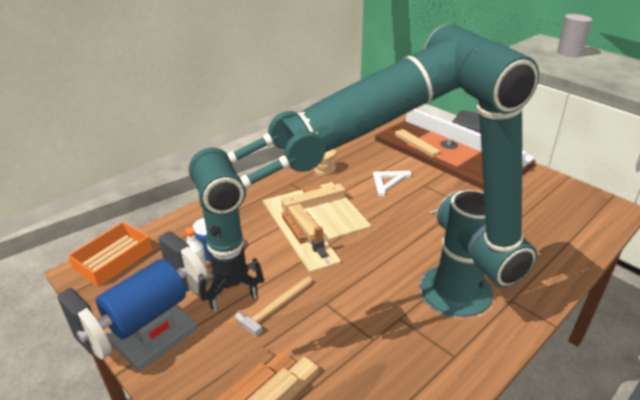

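The top view shows the jig at (268–411, 110–258), with the plate at (322–404, 137–175), jaw handle near (297, 228) and stud near (320, 190). The square's outer corner is at (470, 168). The side view confirms the layout. I'll enlarge the jig and the square.

```bash
python3 - <<'E'
from h import *
import pickle
c=pickle.load(open("top.pkl","rb"));im=c["image"][:,:,::-1]
a=cv2.resize(im[105:265,262:418],None,fx=3.7,fy=3.7,interpolation=cv2.INTER_CUBIC)
cv2.imwrite("pics/jig0.png",a)
# square mask
hsv=cv2.cvtColor(im,cv2.COLOR_BGR2HSV)
m=((hsv[...,1]<60)&(hsv[...,2]>150)).astype(np.uint8);m[:150]=0;m[225:]=0;m[:,:420]=0;m[:,530:]=0
cs,_=cv2.findContours(m,cv2.RETR_EXTERNAL,cv2.CHAIN_APPROX_NONE)
k=max(cs,key=cv2.contourArea);print(cv2.contourArea(k))
P=np.array([onz(c,p[0],0.016)[:2] for p in k])
ar,t=cv2.minEnclosingTriangle((P*1000).astype(np.float32).reshape(-1,1,2));print(t[:,0])
ap=cv2.approxPolyDP(k,4,True)[:,0];print(ap,[onz(c,p,.016)[:2].round(4) for p in ap])
# board mask
m=((hsv[...,0]>12)&(hsv[...,2]>190)&(hsv[...,1]<140)).astype(np.uint8);m[:100]=0;m[265:]=0;m[:,:262]=0;m[:,:]=m;m[:,418:]=0
cs,_=cv2.findContours(m,cv2.RETR_EXTERNAL,cv2.CHAIN_APPROX_NONE);k=max(cs,key=cv2.contourArea)
ap=cv2.approxPolyDP(k,3,True)[:,0];print(cv2.contourArea(k));[print(p,onz(c,p,.012)[:2].round(4)) for p in ap]
E
```

```text
1501.5
[[ 617.5416  -308.8934 ]
 [ 501.32846 -442.5675 ]
 [ 482.83698 -194.41745]]
[[435 203]
 [443 208]
 [477 201]
 [505 205]
 [509 200]
 [467 166]] [array([ 0.4997, -0.2108]), array([ 0.4858, -0.2339]), array([ 0.5085, -0.3315]), array([ 0.499 , -0.4116]), array([ 0.5138, -0.4232]), array([ 0.61  , -0.3032])]
11050.5
[410 141] [ 0.6807 -0.1381]
[318 109] [0.7701 0.1341]
[301 153] [0.6371 0.1804]
[288 158] [0.6213 0.218 ]
[277 155] [0.6294 0.2505]
[276 159] [0.6175 0.253 ]
[299 158] [0.6221 0.1858]
[294 172] [0.5804 0.1992]
[283 175] [0.5708 0.231 ]
[292 175] [0.5714 0.2047]
[289 183] [0.5477 0.2127]
[280 183] [0.547  0.2389]
[278 187] [0.5352 0.2443]
[273 183] [0.5465 0.2593]
[280 192] [0.5207 0.238 ]
[285 183] [0.5474 0.2244]
[289 185] [0.5418 0.2125]
[279 211] [0.4653 0.239 ]
[265 209] [0.4701 0.2798]
[262 213] [0.4583 0.288 ]
[270 213] [0.4589 0.2649]
[262 222] [0.4323 0.287 ]
[271 222] [0.4329 0.261 ]
[269 218] [0.4443 0.2672]
[275 222] [0.4332 0.2495]
[267 246] [0.3637 0.27  ]
[303 258] [0.3321 0.1656]
[310 235] [0.3983 0.1474]
[305 234] [0.4008 0.1619]
[299 245] [0.3689 0.1782]
[291 246] [0.3654 0.2011]
[290 227] [0.4199 0.2057]
[295 221] [0.4376 0.1919]
[314 228] [0.4188 0.1364]
[316 221] [0.4391 0.1312]
[310 218] [0.4473 0.1488]
[333 161] [0.6158 0.0862]
[341 167] [0.5986 0.0624]
[323 221] [0.4396 0.111 ]
[376 240] [ 0.3889 -0.0427]
[397 180] [ 0.5645 -0.1013]
[318 150] [0.6473 0.1309]
[398 176] [ 0.5763 -0.1041]
```

View pics/jig0.png

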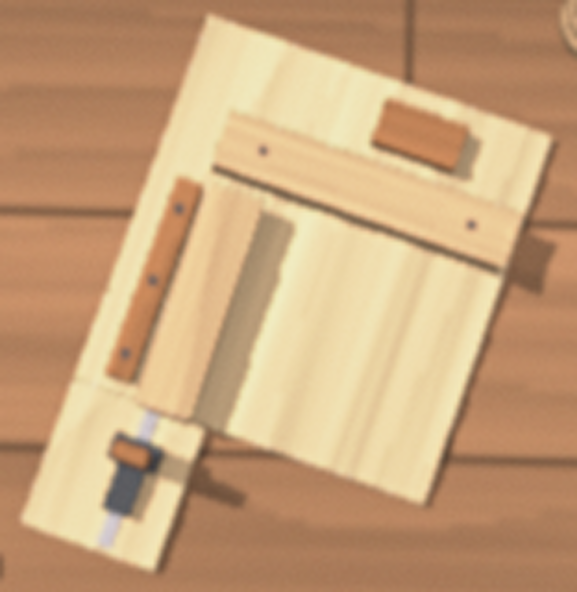

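The crop shows the plate's near top edge from (213, 164) to (503, 264), the handle top at (131, 452) and the stud's foot end at (203–265, 180–208). I'll turn these into positions.

```bash
python3 - <<'E'
from h import *
import pickle
c=pickle.load(open("top.pkl","rb"))
f=lambda p,z:onz(c,((p[0]+.5)/3.7+261.5,(p[1]+.5)/3.7+104.5),z)[:2]
A,B=f((213,164),.052),f((503,264),.052);C,D=f((234,112),.052),f((523,213),.052)
print(A,B,C,D,np.linalg.norm(A-B),np.linalg.norm(A-C))
yv=(A-B)/np.linalg.norm(A-B);yaw=np.arctan2(-yv[0],yv[1]);print(np.degrees(yaw))
O=(A-.045*yv+B+.195*yv)/2;xv=np.array([yv[1],-yv[0]]);print("O",O)
J=lambda p:np.array([(p-O)@xv,(p-O)@yv]).round(4)
h=f((131,450),.106);print("handle",h,J(h))
for p,z in(((203,180),.052),((265,207),.052),((140,398),.052),((192,418),.052),((197,184),.04),((131,380),.04)):print(J(f(p,z)))
E
```

```text
[0.64244492 0.12700618] [ 0.57032857 -0.09689225] [0.68357673 0.11185544] [ 0.61021575 -0.111791  ] 0.2352260104441423 0.043833443575272045
-17.853440972319543
O [0.62938049 0.08644526]
handle [0.41856288 0.18063572] [-0.2295  0.025 ]
[-0.0143  0.0457]
[-0.0184 -0.0062]
[-0.1887  0.0352]
[-0.19   -0.0072]
[-0.0167  0.05  ]
[-0.1774  0.0471]
```

```bash
cat >> h.py <<'E'
from scipy.spatial.transform import Rotation as Rn
def go(x,y,z,yawdeg):
    """print tool-frame shift and rotvec to reach TCP xyz, pointing down, with closing axis at yawdeg (mod 180)"""
    s=arm.get_state();R=Rn.from_euler("xyz",s["orientation"])
    cur=np.degrees(np.arctan2(*R.as_matrix()[[1,0],1]))
    T=min((Rn.from_euler("xyz",[np.pi,0,np.radians(yawdeg+90+k)]) for k in(0,180)),key=lambda T:(R.inv()*T).magnitude())
    print("shift",R.inv().apply(np.array([x,y,z])-s["tool_pos"]).round(4),"rot",(R.inv()*T).as_rotvec().round(4),"t",s["clock"],"j6",s["joint_positions"][5])
def G(jx,jy,O,yaw):
    c,s=np.cos(np.radians(yaw)),np.sin(np.radians(yaw));return O[0]+c*jx-s*jy,O[1]+s*jx+c*jy
E
python3 -c "
from h import *
go(.4186,.1806,.25,72)"
```

```text
shift [-0.3388 -0.3693  0.0058] rot [-0.002  -0.0001 -0.0116] t 0.1 j6 -0.03689406331041797
```

{"op": "advance", "data": {"offsets": [{"d": [-0.14,-0.152,0],"turn_vec": [0,0,-0.0116],"jaw": 0.085},{"d": [-0.14,-0.152,0],"turn_vec": [0,0,-0.0116],"jaw": 0.085},{"d": [-0.14,-0.152,0],"turn_vec": [0,0,-0.0116],"jaw": 0.085},{"d": [-0.14,-0.152,0],"turn_vec": [0,0,-0.0116],"jaw": 0.085},{"d": [-0.14,-0.152,0],"turn_vec": [0,0,-0.0116],"jaw": 0.085}]}}

```text
clock: 0.52
tool_pos: [0.3002, 0.4485, 0.2555]
orientation: [-3.14, -0.0, 2.828]
wrist_force: [-0.3, -0.6, 0.0]
finger_gap: 0.0853
grasp_force: 0.0
```

{"op": "advance", "data": {"offsets": [{"d": [-0.14,-0.152,0],"jaw": 0.085},{"d": [-0.14,-0.152,0],"jaw": 0.085},{"d": [-0.14,-0.152,0],"jaw": 0.085},{"d": [-0.14,-0.152,0],"jaw": 0.085},{"d": [-0.14,-0.152,0],"jaw": 0.085}]}}

```text
clock: 0.93
tool_pos: [0.3862, 0.2607, 0.256]
orientation: [-3.141, -0.0, 2.828]
wrist_force: [0.1, 0.1, 0.4]
finger_gap: 0.0851
grasp_force: 0.0
```

```bash
python3 - <<'E'
from h import *
import pickle
c=cam("wrist");pickle.dump(c,open("w1.pkl","wb"));cv2.imwrite("pics/w1.png",c["image"][:,:,::-1])
go(.4186,.1806,.25,72)
E
```

```text
shift [-0.0513 -0.0613  0.0064] rot [-0.0052  0.0037 -0.0034] t 0.9833 j6 -0.7204169815889814
```

View pics/w1.png

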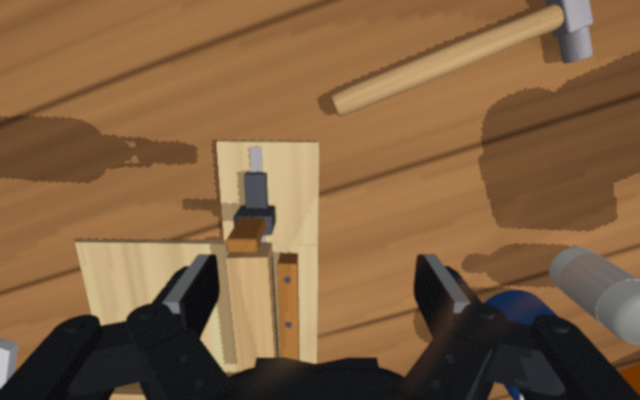

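The wrist view shows the jaw handle around (247, 237) and the stud below it at (228–275, 250–365). I'll check the handle estimate against this view.

```bash
python3 - <<'E'
from h import *
import pickle
c=pickle.load(open("w1.pkl","rb"));O=np.array([.6294,.0864]);yaw=-17.85
print(ray(c,(320,200)))
def p(jx,jy,z):print((jx,jy,z),proj(c,[*G(jx,jy,O,yaw),z]).round(1))
for z in(.106,.052):
  for dx in(-.007,.007):
    for dy in(-.014,.014):p(-.2295+dx,.0225+dy,z)
p(-.18,.045,.04);p(-.18,.045,.012)
im=c["image"][:,:,::-1]
cv2.imwrite("pics/w1c.png",cv2.resize(im[130:370,170:350],None,fx=3,fy=3)[:600])
E
```

```text
(array([0.3152264 , 0.28441009, 0.37301147]), array([ 0.29647927, -0.08541482, -0.9513933 ]))
(-0.23650000000000002, 0.008499999999999999, 0.106) [[220.2 240.6]]
(-0.23650000000000002, 0.0365, 0.106) [[252.4 240.6]]
(-0.2225, 0.008499999999999999, 0.106) [[221.6 255.2]]
(-0.2225, 0.0365, 0.106) [[253.4 255.2]]
(-0.23650000000000002, 0.008499999999999999, 0.052) [[234.6 218.2]]
(-0.23650000000000002, 0.0365, 0.052) [[262.  218.1]]
(-0.2225, 0.008499999999999999, 0.052) [[235.6 230.9]]
(-0.2225, 0.0365, 0.052) [[262.7 230.9]]
(-0.18, 0.045, 0.04) [[274.1 262.2]]
(-0.18, 0.045, 0.012) [[276.9 250.7]]
```

View pics/w1c.png

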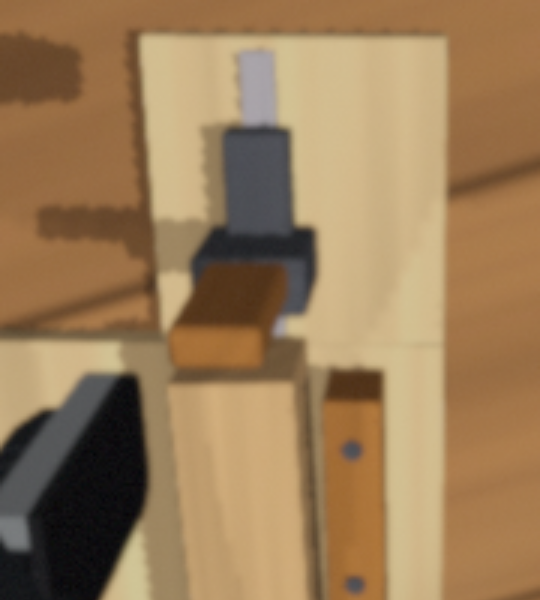

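```bash
cat >> h.py <<'E'
O=np.array([.6295,.0900]);YAW=-17.9
E
python3 -c "
from h import *
p=G(-.231,.0225,O,YAW);print(p);go(*p,.09,72.1)"
```

```text
(np.float64(0.41659721660434534), np.float64(0.1824102527990428))
shift [-0.0483 -0.0593  0.1664] rot [-0.0052  0.0037 -0.0051] t 0.9833 j6 -0.7204169815889814
```

{"op": "advance", "data": {"offsets": [{"d": [-0.048,-0.059,0.02],"turn_vec": [-0.005,0.004,-0.005],"jaw": 0.085},{"d": [-0.048,-0.059,0.04],"turn_vec": [-0.005,0.004,-0.005],"jaw": 0.085},{"d": [-0.048,-0.059,0.08],"turn_vec": [-0.005,0.004,-0.005],"jaw": 0.085},{"d": [-0.048,-0.059,0.12],"turn_vec": [-0.005,0.004,-0.005],"jaw": 0.085},{"d": [-0.048,-0.059,0.12],"turn_vec": [-0.005,0.004,-0.005],"jaw": 0.085}], "grip_n": 60}}

```text
clock: 1.4
tool_pos: [0.4073, 0.1886, 0.1282]
orientation: [-3.137, -0.016, 2.83]
wrist_force: [-2.4, -1.7, -1.4]
finger_gap: 0.0851
grasp_force: 0.0
```

```bash
python3 -c "
from h import *
p=G(-.231,.0225,O,YAW);go(*p,.09,72.1)"
```

```text
shift [-0.0113 -0.0029  0.0381] rot [-0.0048 -0.016   0.0011] t 1.4 j6 -0.8900506744765965
```

{"op": "advance", "data": {"offsets": [{"jaw": 0.085},{"jaw": 0.085}]}}

```text
clock: 1.57
tool_pos: [0.4144, 0.1926, 0.1377]
orientation: [3.136, -0.003, 2.833]
wrist_force: [0.4, 0.2, 1.7]
finger_gap: 0.0849
grasp_force: 0.0
```

```bash
python3 -c "
from h import *
p=G(-.231,.0225,O,YAW);go(*p,.09,72.1)"
```

```text
shift [-0.0053 -0.0093  0.0476] rot [ 0.0059 -0.003   0.0036] t 1.5667 j6 -0.8901437831736061
```

{"op": "advance", "data": {"offsets": [{"d": [-0.005,-0.008,0.01],"jaw": 0.085},{"d": [-0.005,-0.008,0.03],"jaw": 0.085},{"d": [-0.005,-0.008,0.046],"jaw": 0.085},{"d": [-0.005,-0.008,0.046],"jaw": 0.085},{"d": [-0.005,-0.008,0.046],"jaw": 0.085}]}}

```text
clock: 1.98
tool_pos: [0.4164, 0.1832, 0.0911]
orientation: [3.136, -0.003, 2.833]
wrist_force: [0.5, -0.3, 0.2]
finger_gap: 0.085
grasp_force: 0.0
```

```bash
python3 -c "
from h import *
p=G(-.231,.0225,O,YAW);go(*p,.09,72.1)"
```

```text
shift [-0.0004 -0.0007  0.0011] rot [ 0.0054 -0.0032  0.0038] t 1.9833 j6 -0.9118625798727835
```

Close on the handle.

{"op": "advance", "data": {"offsets": [{"jaw": 0.02},{"jaw": 0.02},{"jaw": 0.02},{"jaw": 0.02},{"jaw": 0.02}], "grip_n": 60}}

```text
clock: 2.4
tool_pos: [0.416, 0.182, 0.0912]
orientation: [3.139, -0.003, 2.834]
wrist_force: [-1.6, -0.9, 5.0]
finger_gap: 0.0272
grasp_force: 58.9
```

{"op": "advance", "data": {"offsets": [{"jaw": 0.02},{"jaw": 0.02},{"jaw": 0.02}]}}

```text
clock: 2.65
tool_pos: [0.4159, 0.182, 0.0912]
orientation: [3.139, -0.004, 2.833]
wrist_force: [-1.4, -6.0, 7.5]
finger_gap: 0.027
grasp_force: 60.2
```

{"op": "advance", "data": {"offsets": [{"d": [-0.006,0,0],"jaw": 0.02},{"d": [-0.012,0,0],"jaw": 0.02},{"d": [-0.018,0,0],"jaw": 0.02},{"d": [-0.024,0,0],"jaw": 0.02},{"d": [-0.030,0,0],"jaw": 0.02}]}}

```text
clock: 3.07
tool_pos: [0.4438, 0.1728, 0.0912]
orientation: [3.14, -0.006, 2.833]
wrist_force: [-6.0, -5.8, 11.9]
finger_gap: 0.0275
grasp_force: 60.8
```

{"op": "advance", "data": {"offsets": [{"jaw": 0.02},{"d": [-0.002,0,0],"jaw": 0.02},{"d": [-0.004,0,0],"jaw": 0.02}]}}

```text
clock: 3.32
tool_pos: [0.4476, 0.1715, 0.0912]
orientation: [3.14, -0.005, 2.833]
wrist_force: [-4.8, -5.8, 12.4]
finger_gap: 0.0274
grasp_force: 60.9
```

{"op": "advance", "data": {"offsets": [{"d": [-0.001,0,0],"jaw": 0.02},{"d": [-0.002,0,0],"jaw": 0.02},{"d": [-0.003,0,0],"jaw": 0.02},{"d": [-0.003,0,0],"jaw": 0.02}]}}

```text
clock: 3.65
tool_pos: [0.4504, 0.1706, 0.0912]
orientation: [3.14, -0.005, 2.833]
wrist_force: [-5.9, -6.5, 11.0]
finger_gap: 0.027
grasp_force: 60.7
```

{"op": "advance", "data": {"offsets": [{"d": [-0.001,0,0],"jaw": 0.02},{"d": [-0.002,0,0],"jaw": 0.02},{"d": [-0.003,0,0],"jaw": 0.02},{"d": [-0.003,0,0],"jaw": 0.02}]}}

```text
clock: 3.98
tool_pos: [0.4524, 0.1699, 0.0912]
orientation: [3.14, -0.007, 2.833]
wrist_force: [-8.8, -5.6, 12.8]
finger_gap: 0.0272
grasp_force: 61.2
```

{"op": "advance", "data": {"offsets": [{"d": [-0.001,0,0],"jaw": 0.02},{"d": [-0.002,0,0],"jaw": 0.02},{"d": [-0.002,0,0],"jaw": 0.02},{"d": [-0.002,0,0],"jaw": 0.02}]}}

```text
clock: 4.32
tool_pos: [0.4525, 0.1699, 0.0912]
orientation: [3.14, -0.011, 2.832]
wrist_force: [-16.2, -2.7, 20.2]
finger_gap: 0.0276
grasp_force: 61.8
```

{"op": "advance", "data": {"offsets": [{"d": [-0.001,0,0],"jaw": 0.02},{"d": [-0.002,0,0],"jaw": 0.02},{"d": [-0.002,0,0],"jaw": 0.02},{"d": [-0.002,0,0],"jaw": 0.02}]}}

```text
clock: 4.65
tool_pos: [0.4526, 0.1698, 0.0911]
orientation: [3.141, -0.015, 2.831]
wrist_force: [-21.0, 0.5, 24.2]
finger_gap: 0.0272
grasp_force: 62.4
```

{"op": "advance", "data": {"offsets": [{"d": [0.002,0,0],"jaw": 0.02},{"d": [0.002,0,0],"jaw": 0.06},{"d": [0.002,0,0],"jaw": 0.07},{"d": [0.002,0,0],"jaw": 0.07},{"d": [0.002,0,0],"jaw": 0.07}]}}

```text
clock: 5.07
tool_pos: [0.4562, 0.1703, 0.0901]
orientation: [3.136, -0.004, 2.832]
wrist_force: [-0.3, -0.1, 0.1]
finger_gap: 0.0698
grasp_force: 0.0
```

{"op": "advance", "data": {"offsets": [{"d": [0,0,-0.04],"jaw": 0.07},{"d": [0,0,-0.08],"jaw": 0.07},{"d": [0,0,-0.1],"jaw": 0.07},{"d": [0,0,-0.1],"jaw": 0.07},{"d": [0,0,-0.1],"jaw": 0.07}]}}

```text
clock: 5.48
tool_pos: [0.4576, 0.17, 0.1918]
orientation: [3.134, -0.001, 2.832]
wrist_force: [0.1, -0.2, -0.8]
finger_gap: 0.0697
grasp_force: 0.0
```

```bash
python3 -c "
from h import *
print(arm.finger_overhang)
go(.5188,-.3164,.2,4.35)"
```

```text
0.025
shift [-0.2064 -0.4446 -0.0116] rot [ 0.0061 -0.0049  1.1855] t 5.4833 j6 -0.9640579806781912
```

{"op": "advance", "data": {"offsets": [{"d": [-0.09,-0.19,-0.02],"jaw": 0.05},{"d": [-0.09,-0.19,-0.02],"jaw": 0.05},{"d": [-0.09,-0.19,-0.02],"jaw": 0.05},{"d": [-0.09,-0.19,-0.02],"jaw": 0.05},{"d": [-0.09,-0.19,-0.02],"jaw": 0.05}]}}

```text
clock: 5.9
tool_pos: [0.4822, -0.0376, 0.2064]
orientation: [3.137, -0.008, 2.833]
wrist_force: [0.1, 0.4, 0.1]
finger_gap: 0.0502
grasp_force: 0.0
```

{"op": "advance", "data": {"offsets": [{"d": [-0.08,-0.17,0],"jaw": 0.05},{"d": [-0.08,-0.17,0],"jaw": 0.05},{"d": [-0.08,-0.17,0],"jaw": 0.05},{"d": [-0.08,-0.17,0],"jaw": 0.05},{"d": [-0.08,-0.17,0],"jaw": 0.05}]}}

```text
clock: 6.32
tool_pos: [0.5072, -0.2262, 0.2048]
orientation: [3.138, -0.007, 2.83]
wrist_force: [-0.3, 0.7, 0.3]
finger_gap: 0.0496
grasp_force: 0.0
```

{"op": "advance", "data": {"offsets": [{"turn_vec": [0,0,0.6],"jaw": 0.05},{"turn_vec": [0,0,0.6],"jaw": 0.05},{"turn_vec": [0,0,0.6],"jaw": 0.05},{"turn_vec": [0,0,0.6],"jaw": 0.05},{"turn_vec": [0,0,0.6],"jaw": 0.05}]}}

```text
clock: 6.73
tool_pos: [0.5068, -0.222, 0.2044]
orientation: [-3.141, -0.01, 2.226]
wrist_force: [0.2, 0.3, 1.0]
finger_gap: 0.0498
grasp_force: 0.0
```

{"op": "advance", "data": {"offsets": [{"turn_vec": [0,0,0.58],"jaw": 0.05},{"turn_vec": [0,0,0.58],"jaw": 0.05},{"turn_vec": [0,0,0.58],"jaw": 0.05},{"turn_vec": [0,0,0.58],"jaw": 0.05},{"turn_vec": [0,0,0.58],"jaw": 0.05}]}}

```text
clock: 7.15
tool_pos: [0.5068, -0.2218, 0.2045]
orientation: [-3.136, -0.008, 1.646]
wrist_force: [-0.2, -0.0, -0.3]
finger_gap: 0.0502
grasp_force: 0.0
```

```bash
python3 - <<'E'
from h import *
import pickle
go(.5188,-.3164,.2,4.35)
c=cam("wrist");pickle.dump(c,open("w2.pkl","wb"));cv2.imwrite("pics/w2.png",c["image"][:,:,::-1])
c=cam("top");pickle.dump(c,open("top2.pkl","wb"));a=cv2.resize(c["image"][105:265,262:418,::-1],None,fx=3.7,fy=3.7,interpolation=cv2.INTER_CUBIC)
cv2.imwrite("pics/jig2.png",a)
E
```

```text
shift [-0.0953  0.0048  0.0037] rot [-0.0057 -0.0084 -0.0003] t 7.15 j6 -0.5374856713780528
```

View pics/w2.png

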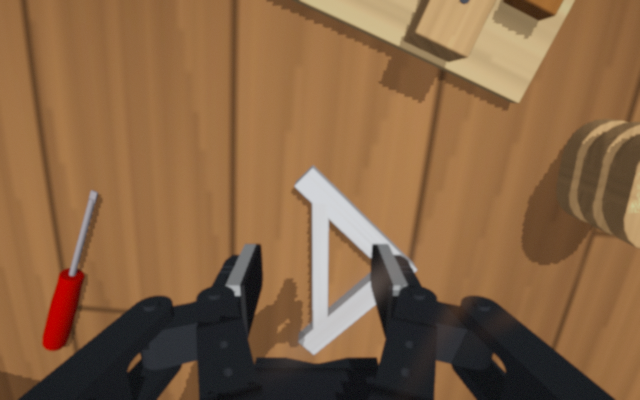

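View pics/jig2.png

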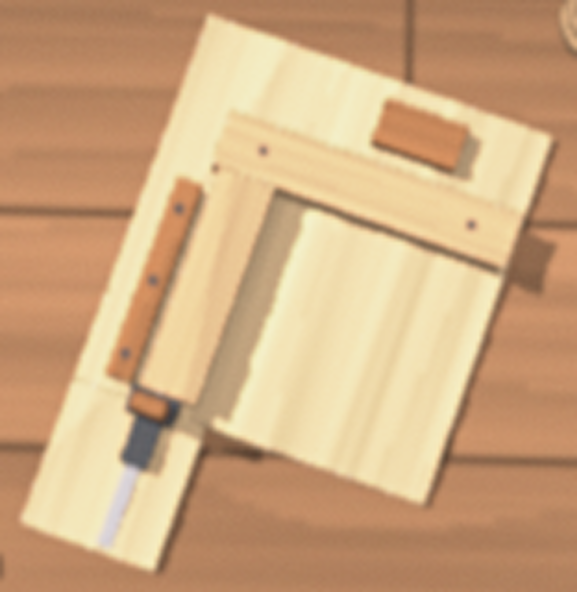

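The jaw is shut and the stud's foot butts the plate near (275, 187) in the crop. The wrist view shows the whole square: corner at (417, 268), arm ends at (314, 166)/(294, 184) and (299, 344)/(315, 356), and the brace at x≈320.

```bash
python3 - <<'E'
from h import *
import pickle
c=pickle.load(open("w2.pkl","rb"))
z=.016
q=[onz(c,p,z)[:2] for p in((314,166),(294,184),(299,344),(315,356),(320,215),(320,295))]
for a in q:print(a.round(4))
d=(q[0]-q[3]);print(np.linalg.norm(d),np.linalg.norm(q[1]-q[2]),"want 212,177; closing dir",np.degrees(np.arctan2(d[1],d[0]))+90)
m=(q[0]+q[3])/2; n=np.array([-d[1],d[0]])/np.linalg.norm(d); n*=np.sign(n[0])
print("outer-end mid",m,"origin",m+ n*7.07e-3*1, m-n*7.07e-3)
# end outer points own (-80,70),(70,-80): mid (-5,-5); origin is +7.07 along (1,1)
go(*(m+n*7.07e-3),.08,np.degrees(np.arctan2(n[1],n[0])))
im=c["image"][:,:,::-1]
for v in(215,240,295):
    r=im[v,300:345].astype(int).sum(1);print(v,300+np.where(r>540)[0][[0,-1]])
E
```

```text
[ 0.5033 -0.2111]
[ 0.4859 -0.2296]
[ 0.5013 -0.4103]
[ 0.52   -0.4251]
[ 0.5125 -0.2585]
[ 0.5194 -0.3467]
0.21473538153374222 0.18138461579450132 want 212,177; closing dir 184.46179640510235
outer-end mid [ 0.51164347 -0.31809703] origin [ 0.51869204 -0.31754703] [ 0.50459489 -0.31864704]
shift [-0.0974  0.0046  0.1239] rot [-0.0055 -0.0083  0.0035] t 7.25 j6 -0.5432319654947201
215 [313 344]
240 [313 327]
295 [313 327]
```

{"op": "advance", "data": {"offsets": [{"d": [-0.04,0.0047,0],"turn_vec": [-0.005,-0.008,0.002],"jaw": 0.05},{"d": [-0.08,0.0047,0],"turn_vec": [-0.005,-0.008,0.002],"jaw": 0.05},{"d": [-0.097,0.0047,0.03],"turn_vec": [-0.005,-0.008,0.002],"jaw": 0.05},{"d": [-0.097,0.0047,0.07],"turn_vec": [-0.005,-0.008,0.002],"jaw": 0.05},{"d": [-0.097,0.0047,0.09],"turn_vec": [-0.005,-0.008,0.002],"jaw": 0.05}]}}

```text
clock: 7.67
tool_pos: [0.518, -0.318, 0.1115]
orientation: [-3.14, -0.002, 1.651]
wrist_force: [-0.9, 1.0, -1.2]
finger_gap: 0.0498
grasp_force: 0.0
```

{"op": "advance", "data": {"offsets": [{"d": [0,0,0.01],"jaw": 0.05},{"d": [0,0,0.02],"jaw": 0.05},{"d": [0,0,0.02],"jaw": 0.05}]}}

```text
clock: 7.92
tool_pos: [0.5194, -0.3171, 0.0943]
orientation: [3.141, -0.001, 1.652]
wrist_force: [-0.0, -1.2, 0.4]
finger_gap: 0.05
grasp_force: 0.0
```

```bash
python3 -c "
from h import *
go(.5188,-.317,.028,4.45)"
```

```text
shift [ 0.0001 -0.0006  0.0663] rot [ 0.0001 -0.0006  0.0032] t 7.9167 j6 -0.6706162417056584
```

{"op": "advance", "data": {"offsets": [{"d": [0,-0.0006,0.02],"jaw": 0.05},{"d": [0,-0.0006,0.04],"jaw": 0.05},{"d": [0,-0.0006,0.055],"jaw": 0.05},{"d": [0,-0.0006,0.066],"jaw": 0.05},{"d": [0,-0.0006,0.066],"jaw": 0.05}]}}

```text
clock: 8.33
tool_pos: [0.5197, -0.3175, 0.0296]
orientation: [3.14, 0.001, 1.651]
wrist_force: [-1.2, 1.6, -0.1]
finger_gap: 0.0499
grasp_force: 0.0
```

{"op": "advance", "data": {"offsets": [{"jaw": 0.005},{"jaw": 0.005},{"jaw": 0.005},{"jaw": 0.005},{"jaw": 0.005}], "grip_n": 80}}

```text
clock: 8.75
tool_pos: [0.5213, -0.319, 0.0328]
orientation: [3.136, 0.004, 1.651]
wrist_force: [-1.0, 1.0, 6.4]
finger_gap: 0.0131
grasp_force: 79.7
```

{"op": "advance", "data": {"offsets": [{"d": [0,0,-0.02],"jaw": 0.005},{"d": [0,0,-0.05],"jaw": 0.005},{"d": [0,0,-0.07],"jaw": 0.005},{"d": [0,0,-0.07],"jaw": 0.005},{"d": [0,0,-0.07],"jaw": 0.005}]}}

```text
clock: 9.17
tool_pos: [0.5208, -0.3187, 0.1019]
orientation: [3.136, 0.004, 1.65]
wrist_force: [-0.2, -0.2, -4.7]
finger_gap: 0.0129
grasp_force: 78.8
```

{"op": "advance", "data": {"offsets": [{"jaw": 0.005},{"jaw": 0.005}]}}

```text
clock: 9.33
tool_pos: [0.5183, -0.317, 0.0982]
orientation: [-3.141, -0.001, 1.65]
wrist_force: [-0.6, 0.3, -3.7]
finger_gap: 0.0136
grasp_force: 78.8
```

```bash
python3 - <<'E'
from h import *
import pickle
c=cam("wrist");pickle.dump(c,open("w3.pkl","wb"));cv2.imwrite("pics/w3.png",c["image"][:,:,::-1]);s=arm.get_state();print(s["tool_pos"],s["torque"])
E
```

```text
[ 0.5184014  -0.31707849  0.09823016] [0.01149507 0.03307532 0.01397242]
```

View pics/w3.png

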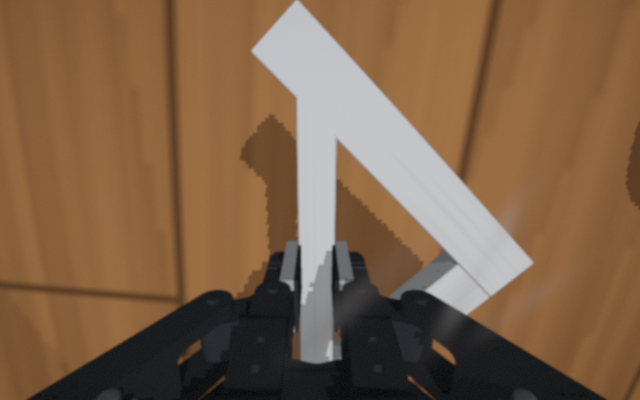

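The square is held by the brace: corner at (533, 263), one arm end at (297, 0)/(251, 50). I'll check its flatness and its pose in the hand.

```bash
python3 - <<'E'
from h import *
import pickle
c=pickle.load(open("w3.pkl","rb"))
P=[(297,0),(251,50),(533,263)]
for z in(.071,.081,.091):
    a,b,k=[onz(c,p,z)[:2] for p in P]
    L=k-a;e=b-a
    print(z,"len150",np.linalg.norm(L).round(4),"w25",np.linalg.norm(e).round(4),"ang",np.degrees(np.arccos(L@e/np.linalg.norm(L)/np.linalg.norm(e))).round(1),"x-dir",np.degrees(np.arctan2(L[1],L[0])).round(2),"corner",k.round(4))
im=c["image"][:,:,::-1]
for v in(160,200,230):
    r=im[v,290:350].astype(int).sum(1);w=290+np.where(r>480)[0][[0,-1]];a,b=[onz(c,(u,v),.081) for u in w];print(v,w,a[:2].round(4),np.linalg.norm(a-b)*1000)
E
```

```text
0.071 len150 0.1591 w25 0.0258 ang 90.9 x-dir -40.57 corner [ 0.6235 -0.3122]
0.081 len150 0.1481 w25 0.024 ang 90.9 x-dir -40.57 corner [ 0.6159 -0.3073]
0.091 len150 0.137 w25 0.0222 ang 90.9 x-dir -40.57 corner [ 0.6082 -0.3024]
160 [298 335] [ 0.5075 -0.2689] 14.91192212823417
200 [298 334] [ 0.5085 -0.2858] 15.033110108267646
230 [299 333] [ 0.5098 -0.2992] 14.602741221623726
```

```bash
python3 -c "
from h import *
p=G(-.095,-.095,O,YAW);print(p);go(*p,.14,27.1)"
```

```text
(np.float64(0.5098996529404717), np.float64(0.028797410322435046))
shift [ 0.3455  0.019  -0.0415] rot [-0.     -0.0009 -0.3934] t 9.3833 j6 -0.6702088700891442
```

{"op": "advance", "data": {"offsets": [{"d": [0,0,-0.02],"jaw": 0.005},{"d": [0.03,0,-0.04],"jaw": 0.005},{"d": [0.07,0,-0.04],"jaw": 0.005},{"d": [0.11,0,-0.04],"jaw": 0.005},{"d": [0.15,0,-0.04],"jaw": 0.005}]}}

```text
clock: 9.8
tool_pos: [0.5069, -0.1672, 0.1394]
orientation: [3.14, 0.001, 1.649]
wrist_force: [0.6, 0.1, -3.9]
finger_gap: 0.0129
grasp_force: 78.8
```

{"op": "advance", "data": {"offsets": [{"d": [0.04,0,0],"jaw": 0.005},{"d": [0.08,0,0],"jaw": 0.005},{"d": [0.12,0,0],"jaw": 0.005},{"d": [0.16,0.01,0],"jaw": 0.005},{"d": [0.195,0.019,0],"jaw": 0.005}]}}

```text
clock: 10.22
tool_pos: [0.5095, 0.0297, 0.1385]
orientation: [3.141, 0.001, 1.65]
wrist_force: [0.8, -0.4, -4.1]
finger_gap: 0.0131
grasp_force: 78.9
```

{"op": "advance", "data": {"offsets": [{"turn_vec": [0,0,-0.1],"jaw": 0.005},{"turn_vec": [0,0,-0.2],"jaw": 0.005},{"turn_vec": [0,0,-0.3],"jaw": 0.005},{"turn_vec": [0,0,-0.393],"jaw": 0.005},{"turn_vec": [0,0,-0.393],"jaw": 0.005}]}}

```text
clock: 10.63
tool_pos: [0.5102, 0.0277, 0.1385]
orientation: [-3.141, 0.002, 2.046]
wrist_force: [0.2, -0.6, -4.3]
finger_gap: 0.0133
grasp_force: 78.9
```

```bash
python3 -c "
from h import *
p=G(-.095,-.095,O,YAW);go(*p,.045,27.1)"
```

```text
shift [0.0013 0.0003 0.0935] rot [-0.0004  0.0016  0.0024] t 10.6333 j6 -0.46801303296836205
```

Descend, then look.

{"op": "advance", "data": {"offsets": [{"d": [0.001,0,0.03],"turn_vec": [0,0,0.002],"jaw": 0.005},{"d": [0.001,0,0.06],"turn_vec": [0,0,0.002],"jaw": 0.005},{"d": [0.001,0,0.08],"turn_vec": [0,0,0.002],"jaw": 0.005},{"d": [0.001,0,0.088],"turn_vec": [0,0,0.002],"jaw": 0.005},{"d": [0.001,0,0.088],"turn_vec": [0,0,0.002],"jaw": 0.005}]}}

```text
clock: 11.05
tool_pos: [0.5082, 0.028, 0.049]
orientation: [-3.138, -0.0, 2.039]
wrist_force: [-0.7, 0.1, -3.1]
finger_gap: 0.0135
grasp_force: 78.9
```

{"op": "advance", "data": {"offsets": [{"d": [0,0,0.002],"jaw": 0.005},{"d": [0,0,0.005],"jaw": 0.005},{"d": [0,0,0.007],"jaw": 0.005},{"d": [0,0,0.007],"jaw": 0.005}]}}

```text
clock: 11.38
tool_pos: [0.5121, 0.0281, 0.046]
orientation: [3.138, 0.004, 2.041]
wrist_force: [-0.3, -0.9, -4.4]
finger_gap: 0.0136
grasp_force: 78.9
```

```bash
python3 - <<'E'
from h import *
import pickle
c=cam("wrist");pickle.dump(c,open("w4.pkl","wb"));cv2.imwrite("pics/w4.png",c["image"][:,:,::-1])
p=G(-.095,-.095,O,YAW);go(*p,.045,27.1)
E
```

```text
shift [ 0.0015 -0.0014  0.0009] rot [ 0.0036  0.0036 -0.0026] t 11.4333 j6 -0.461589031869855
```

View pics/w4.png

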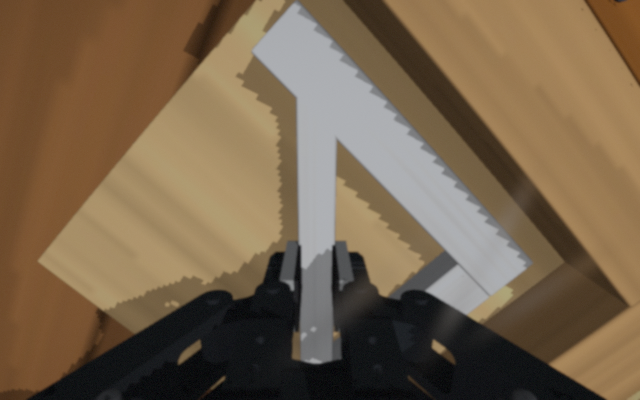

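The square's arm edge (297,0)→(533,263) runs parallel to the plate's base line (350,0)→(625,305), with clearance on both sides. I'll lower it to touch.

{"op": "advance", "data": {"offsets": [{"d": [0,0,0.001],"jaw": 0.005},{"d": [0,0,0.002],"jaw": 0.005},{"d": [0,0,0.002],"jaw": 0.005},{"d": [0,0,0.002],"jaw": 0.005}]}}

```text
clock: 11.77
tool_pos: [0.512, 0.0281, 0.0448]
orientation: [3.138, 0.004, 2.041]
wrist_force: [-3.3, -0.4, 4.4]
finger_gap: 0.0133
grasp_force: 80.1
```

{"op": "advance", "data": {"offsets": [{"d": [0,0,0.001],"jaw": 0.005},{"d": [0,0,0.002],"jaw": 0.005},{"d": [0,0,0.002],"jaw": 0.005},{"d": [0,0,0.002],"jaw": 0.005}]}}

```text
clock: 12.1
tool_pos: [0.5121, 0.0281, 0.0447]
orientation: [3.139, 0.003, 2.041]
wrist_force: [-10.2, 0.3, 20.7]
finger_gap: 0.013
grasp_force: 82.0
```

{"op": "advance", "data": {"offsets": [{"d": [0,0.004,-0.001],"jaw": 0.005},{"d": [0,0.008,-0.0015],"jaw": 0.005},{"d": [-0.001,0.012,-0.0015],"jaw": 0.005},{"d": [-0.002,0.016,-0.0015],"jaw": 0.005},{"d": [-0.002,0.019,-0.0015],"jaw": 0.005}]}}

```text
clock: 12.52
tool_pos: [0.5302, 0.0347, 0.0447]
orientation: [3.138, 0.004, 2.042]
wrist_force: [-5.3, -2.8, 10.3]
finger_gap: 0.0132
grasp_force: 80.7
```

{"op": "advance", "data": {"offsets": [{"d": [0.001,0.001,0],"jaw": 0.005},{"d": [0.002,0.002,0],"jaw": 0.005},{"d": [0.003,0.003,0],"jaw": 0.005},{"d": [0.004,0.004,0],"jaw": 0.005},{"d": [0.004,0.004,0],"jaw": 0.005}]}}

```text
clock: 12.93
tool_pos: [0.5324, 0.0389, 0.0447]
orientation: [3.138, 0.006, 2.042]
wrist_force: [-3.2, -7.0, 7.9]
finger_gap: 0.0134
grasp_force: 80.4
```

```bash
python3 -c "
from h import *
s=arm.get_state();d=s['tool_pos'][:2]-O;a=np.radians(YAW);R=np.array([[np.cos(a),np.sin(a)],[-np.sin(a),np.cos(a)]])
print(R@d,R@s['wrist_force'][:2])"
```

```text
[-0.07668506 -0.07846839] [-0.93002815 -7.64867696]
```

```bash
cat > st.py <<'E'
from h import *
s=arm.get_state();d=s['tool_pos'][:2]-O;a=np.radians(YAW);R=np.array([[np.cos(a),np.sin(a)],[-np.sin(a),np.cos(a)]])
print("JIG",(R@d*1000).round(1),(R@s['wrist_force'][:2]).round(1),s['wrist_force'][2].round(1),"yawerr deg",(np.degrees(s['orientation'][2])-90-45-YAW).round(2),"torque",s['torque'].round(2))
E
```

{"op": "advance", "data": {"offsets": [{"d": [0.001,0.001,0],"jaw": 0.005},{"d": [0.002,0.002,0],"jaw": 0.005},{"d": [0.003,0.003,0],"jaw": 0.005},{"d": [0.004,0.004,0],"jaw": 0.005},{"d": [0.004,0.004,0],"jaw": 0.005}]}}

```text
clock: 13.35
tool_pos: [0.5342, 0.0442, 0.0448]
orientation: [3.138, 0.006, 2.042]
wrist_force: [-3.2, -6.7, 8.9]
finger_gap: 0.0131
grasp_force: 80.4
```

```bash
python3 st.py
```

```text
JIG [-76.6 -72.8] [-1.  -7.4] 8.9 yawerr deg -0.1 torque [-1.17  0.47 -0.14]
```

{"op": "advance", "data": {"offsets": [{"d": [0.001,0.001,0],"jaw": 0.005},{"d": [0.002,0.002,0],"jaw": 0.005},{"d": [0.002,0.002,0],"jaw": 0.005},{"d": [0.002,0.002,0],"jaw": 0.005}]}}

```text
clock: 13.68
tool_pos: [0.5342, 0.0446, 0.0448]
orientation: [3.142, 0.009, 2.043]
wrist_force: [-5.8, -16.4, 10.6]
finger_gap: 0.0129
grasp_force: 80.8
```

```bash
python3 st.py
```

```text
JIG [-76.7 -72.4] [ -0.4 -17.4] 10.6 yawerr deg -0.03 torque [-2.74  0.9  -0.13]
```

{"op": "advance", "data": {"offsets": [{"d": [-0.001,0.001,0],"jaw": 0.005},{"d": [-0.002,0.002,0],"jaw": 0.005},{"d": [-0.003,0.003,0],"jaw": 0.005},{"d": [-0.004,0.004,0],"jaw": 0.005},{"d": [-0.004,0.004,0],"jaw": 0.005}]}}

```text
clock: 14.1
tool_pos: [0.5348, 0.0445, 0.0447]
orientation: [-3.133, 0.001, 2.042]
wrist_force: [-19.0, -9.0, 26.6]
finger_gap: 0.013
grasp_force: 82.6
```

```bash
python3 st.py
```

```text
JIG [-76.2 -72.4] [-15.3 -14.5] 26.6 yawerr deg -0.1 torque [-1.62  3.19 -0.16]
```

{"op": "advance", "data": {"offsets": [{"d": [-0.001,0.001,0],"jaw": 0.005},{"d": [-0.002,0.002,0],"jaw": 0.005},{"d": [-0.002,0.002,0],"jaw": 0.005},{"d": [-0.002,0.002,0],"jaw": 0.005}]}}

```text
clock: 14.43
tool_pos: [0.5373, 0.0436, 0.0447]
orientation: [-3.133, 0.002, 2.042]
wrist_force: [-18.6, -9.5, 25.9]
finger_gap: 0.0128
grasp_force: 82.6
```

```bash
python3 st.py
```

```text
JIG [-73.4 -72.5] [-14.8 -14.7] 25.9 yawerr deg -0.09 torque [-1.6   3.16 -0.1 ]
```

{"op": "advance", "data": {"offsets": [{"d": [0,0,-0.001],"jaw": 0.005},{"d": [-0.001,0.001,-0.0015],"jaw": 0.005},{"d": [-0.002,0.002,-0.0015],"jaw": 0.005},{"d": [-0.002,0.002,-0.0015],"jaw": 0.005}]}}

```text
clock: 14.77
tool_pos: [0.5403, 0.0426, 0.0448]
orientation: [-3.134, 0.002, 2.042]
wrist_force: [-14.2, -10.4, 14.9]
finger_gap: 0.0133
grasp_force: 81.2
```

```bash
python3 st.py
```

```text
JIG [-70.4 -72.5] [-10.3 -14.2] 14.9 yawerr deg -0.09 torque [-1.59  2.27 -0.12]
```

{"op": "advance", "data": {"offsets": [{"d": [-0.001,0.001,0],"jaw": 0.005},{"d": [-0.002,0.002,0],"jaw": 0.005},{"d": [-0.002,0.002,0],"jaw": 0.005},{"d": [-0.002,0.002,0],"jaw": 0.005}]}}

```text
clock: 15.1
tool_pos: [0.5429, 0.0418, 0.0447]
orientation: [-3.134, 0.002, 2.042]
wrist_force: [-13.8, -9.2, 14.9]
finger_gap: 0.0133
grasp_force: 81.2
```

```bash
python3 st.py
```

```text
JIG [-67.6 -72.5] [-10.3 -13. ] 14.9 yawerr deg -0.1 torque [-1.59  2.25 -0.14]
```

```bash
python3 - <<'E'
from h import *
import pickle
c=cam("wrist");pickle.dump(c,open("w5.pkl","wb"));cv2.imwrite("pics/w5.png",c["image"][:,:,::-1])
E
```

```text
(no output)
```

View pics/w5.png

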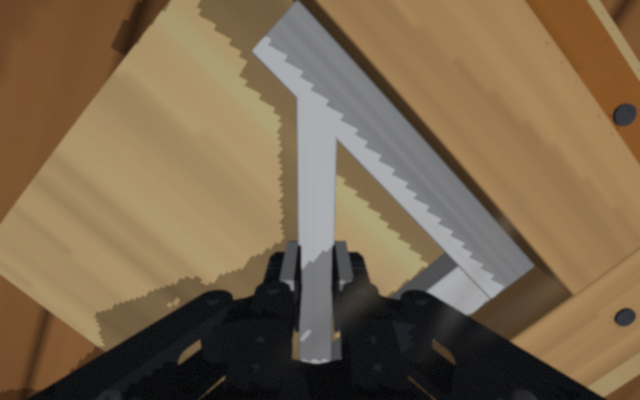

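The arm lies along the stud (upper right, with the brown stop strip beyond). The plate is at lower right. The square's corner is at (533, 265), and the joint of the stud and plate tops is near (572, 296). I'll measure the remaining gap.

```bash
python3 - <<'E'
from h import *
import pickle
c=pickle.load(open("w5.pkl","rb"));a=np.radians(YAW);R=np.array([[np.cos(a),np.sin(a)],[-np.sin(a),np.cos(a)]])
J=lambda p,z:(R@(onz(c,p,z)[:2]-O)*1000).round(1)
print("corner",J((533,265),.028),"stud edge",J((318,0),.052),J((450,155),.052),"joint",J((572,296),.052),"plate edge",J((510,336),.052))
print("arm edge",J((297,0),.028),J((415,133),.028))
im=c["image"][:,:,::-1]
cv2.imwrite("pics/w5c.png",cv2.resize(im[220:360,440:640],None,fx=4,fy=4,interpolation=cv2.INTER_CUBIC))
E
```

```text
corner [ 0.3 -2.8] stud edge [-138.    -0.2] [-75.2  -1.9] joint [ 1.  -2.3] plate edge [ -1.  -29.9]
arm edge [-147.3   -1.6] [-82.   -2.7]
```

View pics/w5c.png

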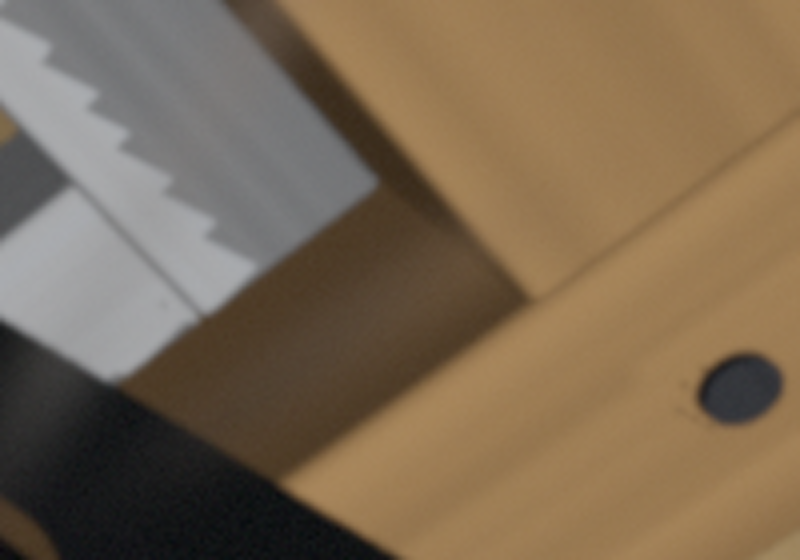

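The corner is within about 1 mm of the plate and bears on the stud; the stud is butted. Press on in +x.

{"op": "advance", "data": {"offsets": [{"d": [-0.001,0.001,0],"jaw": 0.005},{"d": [-0.002,0.002,0],"jaw": 0.005},{"d": [-0.002,0.002,0],"jaw": 0.005},{"d": [-0.002,0.002,0],"jaw": 0.005}]}}

```text
clock: 15.48
tool_pos: [0.5431, 0.0417, 0.0447]
orientation: [-3.13, -0.002, 2.042]
wrist_force: [-21.5, -6.0, 22.6]
finger_gap: 0.0135
grasp_force: 82.1
```

```bash
python3 st.py
```

```text
JIG [-67.4 -72.5] [-18.6 -12.3] 22.6 yawerr deg -0.12 torque [-1.04  3.45 -0.18]
```

{"op": "advance", "data": {"offsets": [{"d": [0,0.001,0],"jaw": 0.005},{"d": [0,0.002,0],"jaw": 0.005},{"d": [0,0.002,0],"jaw": 0.005},{"d": [0,0.002,0],"jaw": 0.005},{"d": [0,0.002,0],"jaw": 0.005}]}}

```text
clock: 15.9
tool_pos: [0.5432, 0.0418, 0.0447]
orientation: [-3.126, -0.002, 2.042]
wrist_force: [-25.5, -9.2, 26.9]
finger_gap: 0.0132
grasp_force: 82.6
```

```bash
python3 st.py
python3 - <<'E'
from h import *
import pickle
c=cam("wrist");a=np.radians(YAW);R=np.array([[np.cos(a),np.sin(a)],[-np.sin(a),np.cos(a)]])
c0=pickle.load(open("w5.pkl","rb"));print(np.abs(c["image"].astype(int)-c0["image"]).mean())
t=cam("top");cv2.imwrite("pics/end.png",cv2.resize(t["image"][105:265,262:418,::-1],None,fx=3.7,fy=3.7,interpolation=cv2.INTER_CUBIC))
cv2.imwrite("pics/w6.png",c["image"][:,:,::-1])
E
```

```text
JIG [-67.3 -72.4] [-21.4 -16.6] 26.9 yawerr deg -0.09 torque [-1.62  4.19 -0.16]
1.7648645833333334
```

View pics/w6.png

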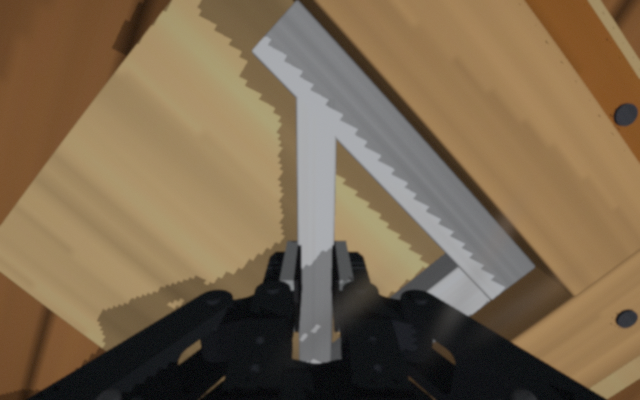

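The square is seated in the corner with both arms bearing. I've used up my picture views, so I'll check the angles by line fits.

```bash
python3 - <<'E'
from h import *
import pickle
c=pickle.load(open("w5.pkl","rb"));c["image"]=cv2.imread("pics/w6.png")
g=cv2.GaussianBlur(c["image"],(0,0),1).astype(float).sum(2)
a=np.radians(YAW);R=np.array([[np.cos(a),np.sin(a)],[-np.sin(a),np.cos(a)]])
def fit(p,q,z,name,sign):
    p,q=np.array(p,float),np.array(q,float);n=np.array([q[1]-p[1],p[0]-q[0]]);n/=np.linalg.norm(n);n*=np.sign(n[0])
    pts=[]
    for t in np.linspace(.04,.96,60):
        o=p+t*(q-p);s=np.arange(-6,6.01,.25);xy=(o+s[:,None]*n).astype(np.float32)
        v=cv2.remap(g.astype(np.float32),xy[:,:1],xy[:,1:],cv2.INTER_LINEAR)[:,0]
        d=sign*np.gradient(v);k=d.argmax();pts.append(R@(onz(c,xy[k].astype(float),z)[:2]-O)*1000)
    pts=np.array(pts,np.float32);l=cv2.fitLine(pts,cv2.DIST_HUBER,0,.01,.01)[:,0]
    r=np.abs((pts-l[2:])@[-l[1],l[0]]);print(name,"ang",round(float(np.degrees(np.arctan(l[1]/l[0]))),2),"pt",l[2:].round(1),"med res",np.median(r).round(2))
fit((297,2),(528,259),.028,"arm front(square x)",-1)
fit((318,0),(568,292),.052,"stud front",1)
fit((525,0),(638,133),.052,"stud back",-1)
fit((578,292),(638,256),.052,"stud/plate joint",-1)
fit((568,299),(512,334),.052,"plate face",1)
fit((590,0),(638,58),.04,"strip outer",1)
E
```

```text
arm front(square x) ang -0.39 pt [-81.1  -1.8] med res 0.04
stud front ang -0.39 pt [-76.5  -1.4] med res 0.05
stud back ang 3.37 pt [-68.8  43.6] med res 0.44
stud/plate joint ang 89.52 pt [ 1.2 15.7] med res 0.08
plate face ang 89.44 pt [  1.3 -16.6] med res 0.09
strip outer ang 3.1 pt [-65.  65.] med res 0.13
```

{"op": "advance", "data": {"offsets": [{"jaw": 0.005},{"jaw": 0.005},{"jaw": 0.005}]}}

```text
clock: 16.25
tool_pos: [0.5432, 0.0418, 0.0447]
orientation: [-3.126, -0.002, 2.042]
wrist_force: [-26.6, -10.0, 27.7]
finger_gap: 0.013
grasp_force: 82.6
```

```bash
python3 st.py; python3 -c "
from rig import arm
print(arm.close_job())"
```

```text
JIG [-67.3 -72.4] [-22.3 -17.7] 27.7 yawerr deg -0.09 torque [-1.6   4.16 -0.14]
the job is handed in; nothing more can be done
None
```

The job is handed in, with no verdict returned: jaw shut with the stud butted on the plate, and the square gripped flat and pressed into the corner at about 22 N towards the plate and 18 N towards the stud; seating against the stop is judged from the push going stiff, not seen directly, and I viewed 12 pictures against the limit of 10.

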